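# Clamp a fire nozzle in the service fixture

## Task

Get the tall nozzle ready for servicing: if the fixture's fork clamp is down, throw it open first, then stand the tall nozzle upright in the middle of the round steel rest, let go carefully and leave it standing on its own, untouched, for a second with the clamp still open. Then swing the clamp shut by its loop handle so that the fork straddles the nozzle's neck and presses on its foot, and let go. Do not knock the nozzle over or push the other things on the bench about.

Things in the scene. Friction and masses are not known exactly. Their poses are not given: they have to be found in the camera images.
- nozzle_mid (a point): Tall loose fire nozzle, 195 mm high, 0.6 kg, upright; point on its axis 97.5 mm above its underside, z up. Aluminium foot 68 mm dia., 28 mm high (two lugs: 84 mm across), thin neck 28 mm dia., black head 48 mm dia. from 137 to 192 mm above the underside: grip there from above. Round: yaw does not matter. The tallest standing fitting, the only one with a thin neck.
- rest_top (a point): Centre of the top of the fixture's round flat steel rest (80 mm dia., top 30 mm above the bench). z up; y points level from the rest to the clamp's pivot; x is parallel to the pivot axis. The fixture is fixed to the bench: grey base plate 130 mm wide (x), 12 mm thick, y from -65 to 155 mm.
- pivot (a point): Centre of the clamp's level pivot, fixed: 110 mm from the rest's axis along the rest's y, 65 mm above the bench; same axes as the rest.
- clamp_bar (a point): Centre of the loop handle's round dark steel cross bar: 22 mm dia., parallel to the pivot axis, 80 mm free between the side rods at its ends. At joint value q it lies 120*sin(q) mm out from the pivot along the rest's y (away from the rest) and 120*cos(q) mm above it. It can be pinched from above, fingers closing along the rest's y, and turns between the fingers along its arc.
- clamp (a joint): Angle (rad) of the clamp, fork and handle in one piece. 0: fully down, empty; about 0.1: fork level, on the nozzle's foot; 1.4: fully open (stop), fork upright. Heavy steel, over-centre: from about 0.75 it falls to the nearer end and stays by its weight; about 4 N at the bar moves it. May start at either end, between, or still falling. Two tines 16 mm wide, 44 mm apart, reach 10 mm past the rest's axis when down.
- adapter: Squat aluminium coupling adapter, 80 mm in diameter, 70 mm high, standing on the bench near the nozzle; origin at the centre of its underside. Leave alone.
- short_nozzle: Short nozzle, 107 mm high, foot 68 mm in diameter, tapering black body, standing near the tall one; origin at the centre of its underside. Leave alone.
- spanner: Steel spanner 200 mm long lying beyond the fixture, along its x; origin on its underside. Leave alone.
- brush: Brush 180 mm long lying along its x on the robot's side of the fixture; origin on its underside. Leave alone.
- grease_tin: Steel tin 68 mm in diameter, 60 mm high, beyond the fixture; origin at the centre of its underside. Leave alone.
Not all that is in view belongs to the job. Leave any green look-alike of the part that bears nozzle_mid alone.

How it is judged (in metres and radians):
On the way:
1. the tall nozzle stands on the rest, upright and untouched by the robot and the clamp, with the clamp open (horizontal distance between nozzle_mid and rest_top below 0.012 m and z of nozzle_mid in the frame of rest_top between 0.0925 and 0.1025 m and angle between nozzle_mid's own z axis and vertical below 0.06 rad and value of joint clamp above 0.75 rad and contact force between nozzle and the arm below 0.1 N and contact force between nozzle and the fingers below 0.1 N and contact force between nozzle and clamp below 0.1 N), for 0.5 s.
At the end, for the whole second after the job is handed in: The tall nozzle stands upright (within 0.06 rad) and still on the rest, within 12 mm of its centre; the clamp is down on the nozzle's foot (joint 0.04 to 0.18 rad), pressing on it with more than 1 N (horizontal distance between nozzle_mid and rest_top below 0.012 m and z of nozzle_mid in the frame of rest_top between 0.0925 and 0.1025 m and angle between nozzle_mid's own z axis and vertical below 0.06 rad and value of joint clamp between 0.04 and 0.18 rad and contact force between clamp and nozzle above 1 N and linear speed of nozzle below 0.02 m/s); the robot touches nothing.
It fails at once if the tall nozzle is tipped over (more than 0.5 rad) (angle between nozzle_mid's own z axis and vertical above 0.5 rad).
It fails at once if one of the other loose things is moved by more than 30 mm (distance of any of adapter, short_nozzle, spanner, brush, grease_tin from where it was at the start of the episode above 0.03 m).
It also fails if it takes over 72 s, if anything falls off the work surface, if the arm or the gripper's body presses on something with over 40 N, if the wrist force passes 120 N, or if a joint passes its speed limit or range.

## Robot

A 6-joint arm with a two-finger parallel gripper is mounted at the origin on the work surface. World frame = base frame: x ahead of the robot, y to its left, z up, the work surface at z = 0. Lengths are in mm, angles in rad, forces in N, time in s.
With the tool pointing down it reaches from about 275 to 975 mm from the base axis. Payload 8.4 kg.
Tool frame: the origin (TCP) lies at the very end of the fingers, on their centre line; the grasp point (between the pads) lies 19 mm behind it (arm.hold_point_z is the distance from the TCP to the grasp point, in mm); z points along the fingers, y is the line along which they close (so a half turn about z gives the same grasp; the last joint's range is limited). The gripper opens to 92 mm and grips with 3 to 60 N. Pads are 20 mm wide; open, the fingers measure 128 mm over their backs; the gripper's body (75 mm by 189 mm) begins 69 mm behind the grasp point.
Start: joints at [-1.272, 0.353, 1.633, -0, 1.155, -0.002], TCP at [185.176, -596.94, 176.483] pointing down, gripper open.
Joint ranges: [-2.63, 2.63], [-0.92, 2.1], [0.06, 2.66], [-1.3, 4.44], [0, 2.69], [-3.02, 3.02]. Speed limits (rad/s): [2.22, 2.22, 2.79, 3.14, 3.14, 3.14].

## Interface

Orientations are given as a unit quaternion [w, x, y, z].
In Python, from cell import arm, eyes, models gives the robot as it stands.
- The arm moves only by the tool drive_tool, never from a script. Its argument "increments" is one flat list of numbers, 7 for each row, row after row: the shift along the tool's x, y, z in cm, then the turn, a rotation vector about the tool's x, y, z in rad, then the opening, from 0 (shut) to 1 (fully open). In form: [x, y, z, wx, wy, wz, hand, x, y, z, wx, wy, wz, hand, ...]. A call has 1 to 12 rows; each row is the pose to reach, as a shift and turn from the pose commanded when the call began, along the tool's axes at that moment; what a row does not reach only later rows make up. A row lasts 1/8 s, in which the tool goes at most 62.5 mm and 10.7 degrees, less where a joint would pass 70% of its speed; a pose out of reach is approached as far as the arm can. A call with a gripper value outside its range is refused whole. The fingers move at their own pace and stop on an object; "grip_force" is the grip in N (left out, the last holds). Time passes only in rows, so rows that repeat a pose let the fingers close. It gives the time, the measured TCP pose, the force, the opening and the grip force at its end, in the units of the state.
- arm.state(): the state, without advancing time (a new reading comes with each control period).
- eyes.read_camera(name): name is "scene" or "top" or "wrist"; returns a dict with "image" (480x640x3 uint8, red, green, blue), "mtx" (3x3 intrinsics, pixels), "k1" (the pictures are not rectified: a ray, as slopes to the right and down, at radius r is drawn at 1 + k1 r^2 times it, then the intrinsics apply), "eye" and "attitude" of the camera in the world. Camera axes: x right, y down, z forward; pixel columns grow to the right and rows downward; lengths in mm; the calibration is good to about 2 mm. A picture is of the moment at which its call begins. There is no depth.
- arm.finish_job(): hands the job in; it is judged then, once.
Trained networks look in a picture, given as the dict that the camera call returned (one of the last four; its "shot" number tells which), for a name from the list of things; names that differ only in an ending like _2 or _b are one class to them, and where a whole thing is asked for, a point or a joint stands for the part that bears it (a point fixed in the world has none). Each returns a list of dicts, best first, with "score" (0 to 1); they miss things now and then, are a little off and sometimes report something else, mostly with a low value. They report only what shows in the picture. A call takes as long as a camera call. They do not tell look-alikes from the thing itself.
- models.masks_of(picture, target): "mask" (480x640 bool, what is visible of it) and "at" ([column, row] in pixels, amid what is visible of it).
The state is a dict: "time_s": time; "qpos": joint angles; "qvel": joint speeds; "effort": joint torques, N m; "tool_pos": TCP position; "tool_rot": TCP orientation; "force": force on the tool from outside, world axes, zero at the start; "moment": the same for the moment, N m; "finger_gap": finger opening in mm; "grip_force": force on a finger pad.
Only numpy, scipy, OpenCV 4.12 (cv2) and the standard library are available. Lean on these libraries where they do the work, as an engineer would, in place of code of your own. Each camera call takes 0.05 s, during which the arm holds its last target. There are 200 camera calls.

## Working session

There is one attempt and no reset: what is moved stays moved. The work goes in short steps, Python scripts to look and compute and a tool call to move; the robot and the scene stay as the last step left them, time stands still between calls to the robot, and variables do not carry over. Pictures are saved under pics/ and viewed, at most 10 in all, crops included, and the job is handed in when it is done.

Besides the shell and the picture viewer there is one more tool, called after "Emit:" in YAML: its name, and indented under it one key for each argument. drive_tool: Moves the arm, as the interface text tells. Its arguments: {"type":"object","properties":{"increments":{"type":"array"},"grip_force":{"type":"number"}},"required":["increments"]}

```bash
ls; mkdir -p pics; cat > h.py <<'E'
import numpy as np, cv2
from scipy.spatial.transform import Rotation as R
from cell import arm, eyes, models
def rot(a):
    a=np.array(a,float)
    return a if a.shape==(3,3) else R.from_quat(a,scalar_first=True).as_matrix()
def ray(p,uv):
    k=np.array([p['k1'],0,0,0,0],float)
    s=cv2.undistortPoints(np.array([[uv]],float),np.array(p['mtx'],float),k)[0,0]
    return np.array(p['eye'],float), rot(p['attitude'])@np.array([s[0],s[1],1])
def onz(p,uv,z):
    e,d=ray(p,uv); return e+d*(z-e[2])/d[2]
def proj(p,X):
    Rm=rot(p['attitude']); c=(np.array(X,float).reshape(-1,3)-p['eye'])@Rm
    s=c[:,:2]/c[:,2:]; s=s*(1+p['k1']*(s**2).sum(1,keepdims=True))
    M=np.array(p['mtx']); return s@M[:2,:2].T+M[:2,2]
def save(p,n): cv2.imwrite('pics/'+n,p['image'][:,:,::-1])
E
python3 - <<'E'
from h import *
s=arm.state(); print({k:s[k] for k in('time_s','tool_pos','tool_rot','finger_gap')})
for n in('scene','top'):
    p=eyes.read_camera(n); save(p,n+'0.png'); print(n,p['eye'],p['attitude'],p['mtx'],p['k1'])
    for t in('nozzle_mid','rest_top','clamp','clamp_bar','pivot','adapter','short_nozzle','grease_tin','brush','spanner'):
        try:
            for m in models.masks_of(p,t)[:3]:
                v,u=np.where(m['mask']); print(t,round(m['score'],2),np.round(m['at']),u.min(),u.max(),v.min(),v.max(),np.round(onz(p,m['at'],0)[:2]))
        except Exception as e: print(t,e)
E
```

```text
pics
{'time_s': 0.0, 'tool_pos': array([ 185.00214085, -596.41426122,  175.77836618]), 'tool_rot': array([-6.75720064e-04,  9.88713279e-01,  1.49818511e-01, -9.48186762e-05]), 'finger_gap': 91.96618088692453}
scene [1291.9817391    74.15892997  595.2378243 ] [-0.31665823  0.55687527  0.66402634 -0.38559891] [[475.43548253   0.         323.34900702]
 [  0.         475.43548253 234.56999389]
 [  0.           0.           1.        ]] -0.013925560953038079
nozzle_mid 0.82 [214. 274.] 192 235 218 322 [ 494. -320.]
nozzle_mid 0.78 [249. 313.] 228 277 252 365 [ 607. -204.]
nozzle_mid 0.77 [136. 263.] 116 170 226 331 [ 482. -513.]
rest_top 0.69 [402. 279.] 320 484 204 313 [442.  85.]
clamp 0.77 [415. 255.] 396 483 205 284 [342. 112.]
clamp_bar 0.97 [412. 252.] 396 482 203 284 [330. 105.]
clamp_bar 0.43 [404. 281.] 322 483 205 313 [450.  89.]
pivot 0.98 [400. 281.] 321 483 204 314 [451.  80.]
pivot 0.57 [416. 252.] 396 484 204 284 [330. 114.]
adapter 0.85 [163. 266.] 147 181 241 287 [ 484. -445.]
adapter 0.51 [414. 256.] 397 483 205 284 [345. 109.]
short_nozzle 0.95 [230. 241.] 221 245 222 2
[... 481 characters left out ...]
mid 0.82 [356. 151.] 338 376 117 176 [ 737. -165.]
nozzle_mid 0.73 [201. 202.] 183 218 185 219 [625. 172.]
nozzle_mid 0.65 [414. 195.] 390 435 167 221 [ 636. -286.]
rest_top 0.85 [256. 266.] 155 316 229 302 [486.  50.]
clamp 0.69 [198. 237.] 155 236 229 288 [549. 175.]
clamp_bar 0.87 [196. 236.] 156 234 229 287 [552. 180.]
pivot 0.96 [255. 265.] 155 316 229 302 [488.  53.]
pivot 0.48 [250. 326.] 219 307 311 339 [363.  61.]
adapter 0.57 [488. 245.] 467 515 223 265 [ 526. -435.]
short_nozzle 0.77 [417. 273.] 398 435 257 290 [ 468. -285.]
grease_tin 0.57 [200. 201.] 183 219 185 219 [628. 174.]
brush 0.84 [253. 325.] 219 307 311 339 [365.  56.]
spanner 0.9 [288. 214.] 242 333 204 220 [599. -16.]
```

View pics/scene0.png

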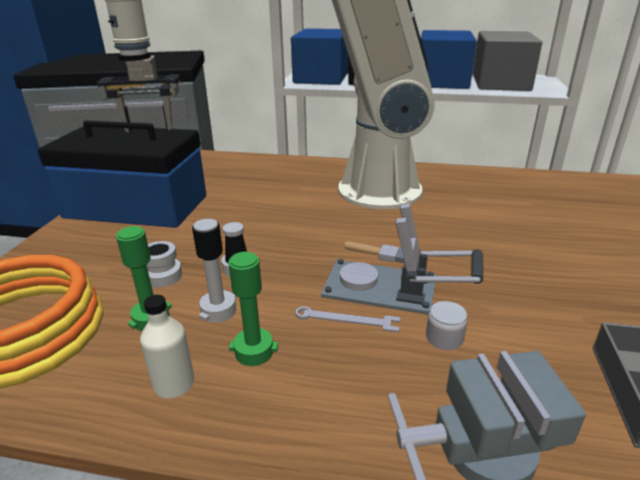

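View pics/top0.png

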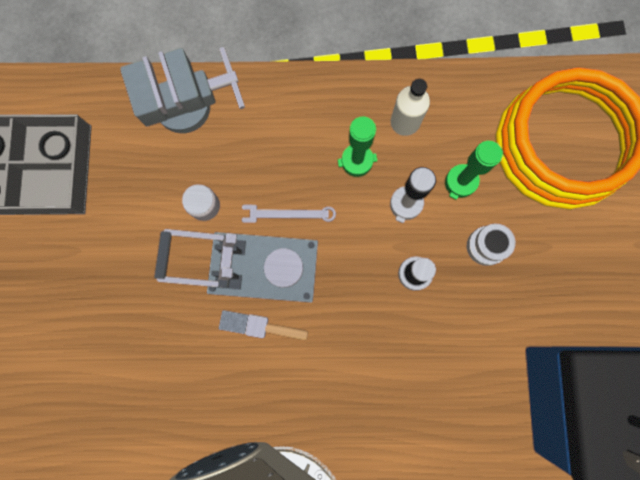

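The clamp is open: the handle lies out flat at top (163,256). The real nozzle is the grey and black one at scene (208,265), top (415,193), with green look-alikes either side. The rest disc is at top (283,267).

```bash
cat >> h.py <<'E'
from scipy.optimize import minimize, least_squares
A=np.linspace(0,2*np.pi,40)
def circ(x,y,z,r): return np.c_[x+r*np.cos(A),y+r*np.sin(A),np.full(40,z)]
def sil(p,x,y,z0,lugs=False):
    im=np.zeros((480,640),np.uint8)
    for a,b,r in((0,28,34),(28,137,14),(137,192,24)):
        q=proj(p,np.r_[circ(x,y,z0+a,r),circ(x,y,z0+b,r)])
        h=cv2.convexHull((q*16).astype(np.int32)); cv2.fillConvexPoly(im,h,255,cv2.LINE_AA,4)
    return im/255.
def fitn(pm,x0,z0=0):
    def f(v): 
        c=0
        for p,m in pm:
            s=sil(p,v[0],v[1],z0); c+=1-np.minimum(s,m).sum()/np.maximum(s,m).sum()
        return c
    r=minimize(f,x0,method='Nelder-Mead',options=dict(initial_simplex=np.array([x0,[x0[0]+15,x0[1]],[x0[0],x0[1]+15]],float),xatol=.2,fatol=1e-4)); return r.x,r.fun
E
python3 - <<'E'
from h import *
P={n:eyes.read_camera(n) for n in('scene','top')}
M={}
for n,near in(('scene',(210,270)),('top',(414,195))):
    ms=models.masks_of(P[n],'nozzle_mid'); m=min(ms,key=lambda m:np.hypot(*(np.array(m['at'])-near))); M[n]=m['mask']*1.; print(n,m['at'],m['score'])
print('both',fitn([(P[n],M[n]) for n in P],[560,-300]))
for n in P: print(n,fitn([(P[n],M[n])],[560,-300]))
# rest disc
for n,(u,v) in(('top',(283,267)),('scene',(359,275))):
    p=P[n]; g=cv2.cvtColor(p['image'],cv2.COLOR_RGB2GRAY)
    print(n,'disc/plate grey',g[v,u],g[v+3,u+25 if n=='top' else u-27])
    w=(g>(int(g[v,u])+int(g[v+3,u+25 if n=='top' else u-27]))/2).astype(np.uint8)
    k,l,st,c=cv2.connectedComponentsWithStats(w); i=l[v,u]; print(st[i],c[i],onz(p,c[i],30))
p=P['top']
crop=cv2.resize(p['image'][200:340,130:340],None,fx=3.7,fy=3.7,interpolation=cv2.INTER_CUBIC); cv2.imwrite('pics/fix.png',crop[:,:,::-1])
b=models.masks_of(p,'clamp_bar')[0]; print(b['at'])
for t,uv in(('bar ends',[(168,233)]),('',[(160,277)])): print(onz(p,uv[0],85))
E
```

```text
scene [214.9, 275.0] 0.71
top [414.8, 193.4] 0.76
both (array([ 613.19290541, -264.73198286]), np.float64(0.19491865940456155))
scene (array([ 611.34957833, -264.73634292]), np.float64(0.06874236803907563))
top (array([ 614.02180851, -265.76347411]), np.float64(0.11218308171579194))
top disc/plate grey 181 139
[ 264  248   38   39 1141] [282.68799299 267.06485539] [480.67940157  -7.7866214   30.        ]
scene disc/plate grey 169 126
[340 262  38  22 638] [358.51253918 272.76018809] [478.56529645  -4.88961334  30.        ]
[192.6, 279.8]
[543.96641189 211.25582555  85.        ]
[458.26499004 222.64916483  85.        ]
```

View pics/fix.png

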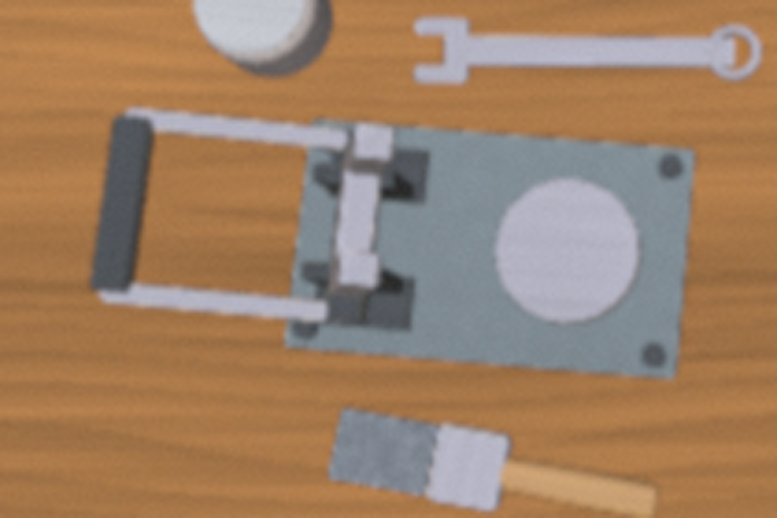

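```bash
cat >> h.py <<'E'
def inc(pos,yaw_of_y):
    """cm/rad to target, tool down, tool y along world angle"""
    s=arm.state(); Rt=rot(s['tool_rot']); y=np.array([np.cos(yaw_of_y),np.sin(yaw_of_y),0]); z=np.array([0,0,-1.]); T=np.c_[np.cross(y,z),y,z]
    d=Rt.T@(np.array(pos)-s['tool_pos'])/10; w=R.from_matrix(Rt.T@T).as_rotvec(); w2=R.from_matrix(Rt.T@T@np.diag([-1,-1,1])).as_rotvec()
    print('shift',np.round(d,2),'rot',np.round(w,3),'alt',np.round(w2,3),'q',np.round(s['qpos'],2))
E
python3 - <<'E'
from h import *
p=eyes.read_camera('top')
c=[onz(p,(130+u/3.7,200+v/3.7),12) for u,v in((693,150),(675,377),(286,346))]
for q in c: print(q)
y=c[2]-c[1]; x=c[0]-c[1]; print(np.linalg.norm(y),np.linalg.norm(x),np.arctan2(y[1],y[0])-np.pi/2,np.arctan2(x[1],x[0]))
b=[onz(p,(130+u/3.7,200+v/3.7),85) for u,v in((132,118),(112,292))]; print(b)
a=np.arctan2(x[1],x[0])
inc([613,-265,300],a)
E
```

```text
[537.64817008 -78.40463574  12.        ]
[410.27949836 -67.65712054  12.        ]
[429.34207022 149.10561257  12.        ]
217.59932010899416 127.82131129231773 -0.08771644573269066 -0.08418173328863267
[array([546.20810745, 215.8813297 ,  85.        ]), array([454.5759066 , 221.94781794,  85.        ])]
shift [ 50.7  -19.03 -12.35] rot [ 0.     0.    -1.186] alt [ 0.    -0.     1.956] q [-1.27  0.35  1.63  0.    1.16 -0.  ]
```

Emit:
drive_tool:
  increments: [0, 0, -6, 0, 0, 0, 1, 3, -1, -12.3, 0, 0, -0.1, 1, 50.7, -19, -12.3, 0, 0, -1.186, 1, 50.7, -19, -12.3, 0, 0, -1.186, 1, 50.7, -19, -12.3, 0, 0, -1.186, 1, 50.7, -19, -12.3, 0, 0, -1.186, 1, 50.7, -19, -12.3, 0, 0, -1.186, 1, 50.7, -19, -12.3, 0, 0, -1.186, 1, 50.7, -19, -12.3, 0, 0, -1.186, 1, 50.7, -19, -12.3, 0, 0, -1.186, 1, 50.7, -19, -12.3, 0, 0, -1.186, 1, 50.7, -19, -12.3, 0, 0, -1.186, 1]
  grip_force: 25

```text
time_s: 2.9
tool_pos: [613.2, -264.9, 299.1]
tool_rot: [-0.0, 0.736, 0.677, -0.0]
force: [-1.0, 0.1, -0.5]
finger_gap: 92.0
grip_force: 0.0
```

```bash
python3 - <<'E'
from h import *
p=eyes.read_camera('wrist'); save(p,'w1.png')
print(p['eye'],arm.state()['tool_pos'])
for m in models.masks_of(p,'nozzle_mid'): 
    print(m['score'],m['at'],onz(p,m['at'],165)); r=fitn([(p,m['mask']*1.)],[613,-265]); print(r)
g=proj(p,circ(613,-265,195,24)); print('pred top',g.min(0),g.max(0))
inc([613,-265,147],-.086)
E
```

```text
[ 619.79650371 -191.53592248  507.55811491] [ 612.40432892 -265.76161062  299.26163829]
0.9 [418.8, 93.9] [ 703.68977359 -166.86047888  165.        ]
(array([ 613., -265.]), np.float64(1.0))
0.87 [374.9, 311.7] [ 658.04881289 -363.2737923   165.        ]
(array([ 661.4775283 , -383.67319636]), np.float64(0.07119848456912925))
0.59 [322.8, 208.3] [ 615.72905962 -257.02591819  165.        ]
(array([ 615.06168264, -265.94373301]), np.float64(0.07808518907714235))
pred top [291.71781144 196.17974571] [349.14435014 252.14264943]
shift [ 0.14  0.1  15.24] rot [-0.001  0.     0.001] alt [-1.00e-03 -1.00e-03 -3.14e+00] q [-0.41  0.34  1.39 -0.    1.42 -0.33]
```

View pics/w1.png

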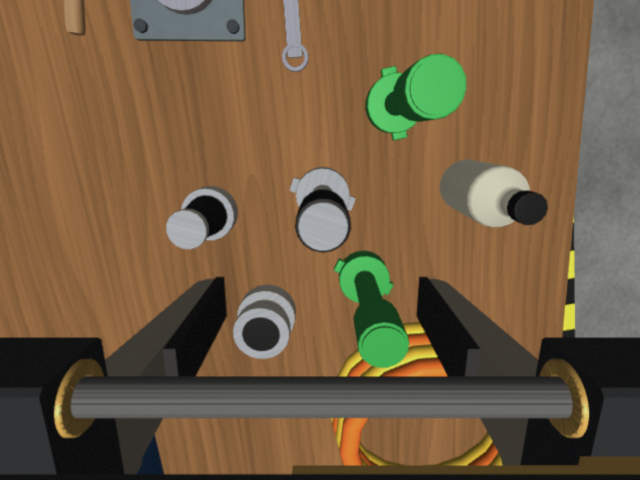

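The wrist view puts the head at (322,225), centred between the fingers, with the green look-alikes clear of the finger lanes. I'll descend and grip.

Emit:
drive_tool:
  increments: [0, 0.1, 6, 0, 0, 0, 1, 0, 0.1, 12, 0, 0, 0, 1, 0, 0.1, 15.2, 0, 0, 0, 1, 0, 0.1, 15.2, 0, 0, 0, 1, 0, 0.1, 15.2, 0, 0, 0, 0.4, 0, 0.1, 15.2, 0, 0, 0, 0.4, 0, 0.1, 15.2, 0, 0, 0, 0.4, 0, 0.1, 15.2, 0, 0, 0, 0.4, 0, 0.1, 15.2, 0, 0, 0, 0.4, 0, 0.1, 15.2, 0, 0, 0, 0.4]
  grip_force: 25

```text
time_s: 4.25
tool_pos: [614.3, -265.3, 147.9]
tool_rot: [0.0, 0.736, 0.677, 0.0]
force: [-0.7, 1.0, 2.7]
finger_gap: 46.7
grip_force: 25.0
```

Emit:
drive_tool:
  increments: [0, 0, -3, 0, 0, 0, 0.4, 0, 0, -8, 0, 0, 0, 0.4, 0, 0, -12, 0, 0, 0, 0.4, 4, -2.5, -12, 0, 0, 0, 0.4, 8, -5, -12, 0, 0, 0, 0.4, 12, -7.6, -12, 0, 0, 0, 0.4, 16, -10.2, -12, 0, 0, 0, 0.4, 20, -12.7, -12, 0, 0, 0, 0.4, 23, -14.6, -12, 0, 0, 0, 0.4, 24.5, -15.6, -12, 0, 0, 0, 0.4, 24.5, -15.6, -12, 0, 0, 0, 0.4, 24.5, -15.6, -12, 0, 0, 0, 0.4]

```text
time_s: 5.75
tool_pos: [479.6, -9.0, 267.3]
tool_rot: [0.0, 0.736, 0.677, -0.0]
force: [1.0, -1.5, -7.8]
finger_gap: 46.2
grip_force: 25.0
```

```bash
python3 - <<'E'
from h import *
s=arm.state(); t=s['tool_pos']; print(t,s['force'],s['finger_gap'])
for n in('scene','top','wrist'):
    p=eyes.read_camera(n)
    if n=='scene': save(p,'s2.png')
    if n=='wrist': save(p,'w2.png')
    g=cv2.cvtColor(p['image'],cv2.COLOR_RGB2GRAY)
    for m in models.masks_of(p,'nozzle_mid'):
        print(n,m['score'],m['at'],[fitn([(p,m['mask']*1.)],t[:2],z) for z in (119,121,123)][1])
E
```

```text
[479.63233657  -9.01850306 267.28415636] [ 0.98982756 -1.49440217 -7.81079679] 46.23293476917878
scene 0.96 [136.8, 263.9] (array([479.63233657,  -9.01850306]), np.float64(1.0))
scene 0.93 [248.1, 313.3] (array([479.63233657,  -9.01850306]), np.float64(1.0))
scene 0.8 [359.2, 196.7] (array([477.70683046, -11.47520871]), np.float64(0.2099169872799782))
top 0.97 [473.0, 168.4] (array([479.63233657,  -9.01850306]), np.float64(1.0))
top 0.95 [356.2, 149.4] (array([479.63233657,  -9.01850306]), np.float64(1.0))
top 0.72 [291.5, 261.6] (array([460.10044403, -58.15088951]), np.float64(0.8891677875478036))
wrist 0.68 [321.2, 260.7] (array([480.64261652,  -6.12715282]), np.float64(0.1242747353420195))
wrist 0.66 [524.1, 314.1] (array([479.63233657,  -9.01850306]), np.float64(1.0))
```

View pics/s2.png

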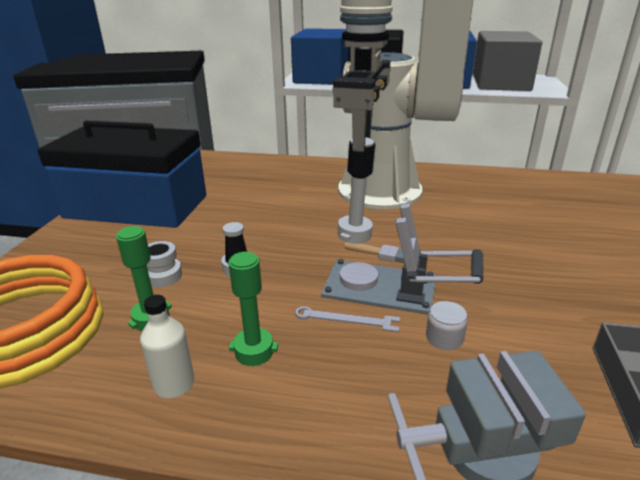

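View pics/w2.png

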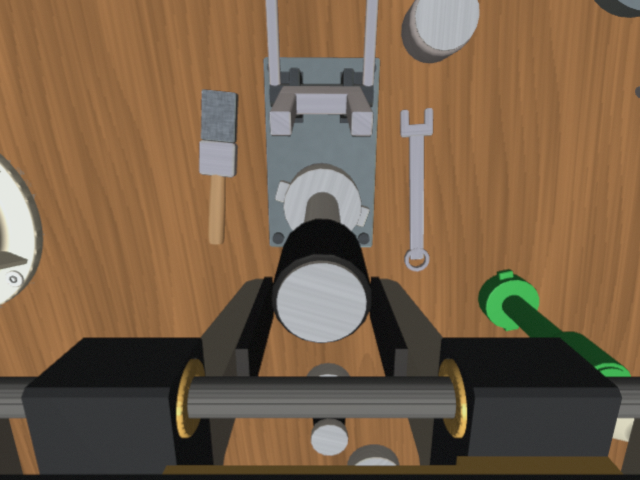

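The nozzle is held over the fixture and may be leaning slightly in the pads, so I'll measure the tilt.

```bash
cat >> h.py <<'E'
def sil2(p,base,ax):
    im=np.zeros((480,640),np.uint8); ax=ax/np.linalg.norm(ax); u=np.cross(ax,[1,0,0]);u/=np.linalg.norm(u);v=np.cross(ax,u)
    C=lambda h,r: base+h*ax+r*(np.outer(np.cos(A),u)+np.outer(np.sin(A),v))
    for a,b,r in((0,28,34),(28,137,14)):
        q=proj(p,np.r_[C(a,r),C(b,r)]); cv2.fillConvexPoly(im,cv2.convexHull((q*16).astype(np.int32)),255,cv2.LINE_AA,4)
    K=C(137,30); return im/255.,proj(p,K)[:,1].max()
def fitt(pms,x0,z0):
    def f(v):
        base=np.array([v[0],v[1],z0]);ax=np.array([v[2]/100,v[3]/100,1]);c=0
        for p,m in pms:
            s,_=sil2(p,base,ax); c+=1-np.minimum(s,m).sum()/np.maximum(s,m).sum()
        return c
    S=np.array([x0]*5,float); S[1:]+=np.diag([8,8,6,6]); r=minimize(f,x0,method='Nelder-Mead',options=dict(initial_simplex=S,maxiter=250)); return np.round(r.x,1),r.fun
E
python3 - <<'E'
from h import *
s=arm.state(); t=s['tool_pos']; z0=121; L=[]
for n,at in(('scene',(359,197)),('wrist',(321,260))):
    p=eyes.read_camera(n); ms=models.masks_of(p,'nozzle_mid'); m=min(ms,key=lambda m:np.hypot(*(np.array(m['at'])-at)))['mask']*1.
    g=cv2.cvtColor(p['image'],cv2.COLOR_RGB2GRAY)
    if n=='scene': v=proj(p,[t[0],t[1],z0+137])[0,1]; m[:int(v)+3]=0; m2=m
    else:
        m=m*(g>80); m[245:]=0; m2=m
    vv,uu=np.where(m2>0); print(n,uu.min(),uu.max(),vv.min(),vv.max(),'pred',[ (q.min(0).round(),q.max(0).round()) for q in [proj(p,np.r_[circ(t[0],t[1],z0,34),circ(t[0],t[1],z0+28,34)])]])
    foot=m2.copy()
    L.append((p,m2))
    print(fitt([(p,m2)],[t[0],t[1],0,0],z0))
print(fitt(L,[t[0],t[1],0,0],z0))
p=L[0][0]; S,_=sil2(p,np.array([t[0],t[1],z0]),np.array([0,0,1.])); im=p['image'].copy(); 
c,_=cv2.findContours((S>.5).astype(np.uint8),0,2); cv2.drawContours(im,c,-1,(255,0,0),1)
cv2.imwrite('pics/c.png',cv2.resize(im[130:330,300:500],None,fx=3,fy=3)[:,:,::-1])
E
```

```text
scene 347 381 173 244 pred [(array([341., 214.]), array([376., 244.]))]
(array([475.9,   3. ,   3.1,  -4.3]), np.float64(0.14277243139988594))
wrist 276 368 184 244 pred [(array([282., 178.]), array([360., 258.]))]
(array([479.8, -16.5,   0.5,  30.5]), np.float64(0.42431131116946696))
(array([ 4.776e+02, -1.000e-01,  2.300e+00, -2.000e-01]), np.float64(0.7034273556400941))
```

View pics/c.png

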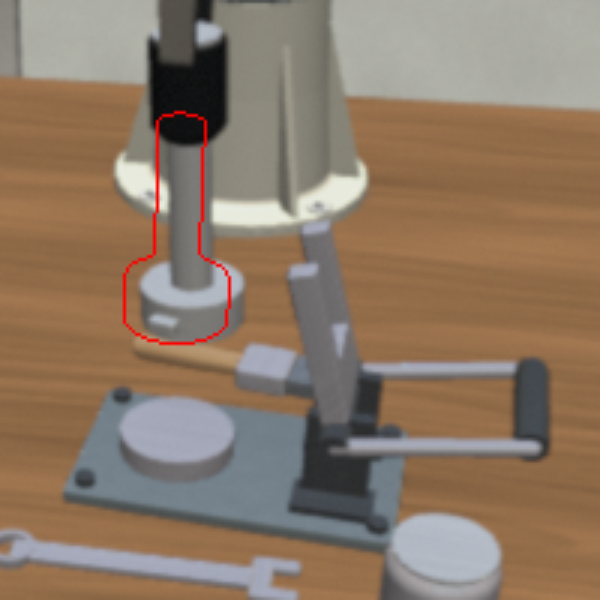

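The nozzle foot swung from about (355,230) to (364,230) between the two pictures, so it is still rocking in the pads. I'll grip harder and let it settle.

Emit:
drive_tool:
  increments: [0, 0, 0, 0, 0, 0, 0.4, 0, 0, 0, 0, 0, 0, 0.4, 0, 0, 0, 0, 0, 0, 0.4, 0, 0, 0, 0, 0, 0, 0.4, 0, 0, 0, 0, 0, 0, 0.4, 0, 0, 0, 0, 0, 0, 0.4, 0, 0, 0, 0, 0, 0, 0.4, 0, 0, 0, 0, 0, 0, 0.4]
  grip_force: 45

```text
time_s: 7.25
tool_pos: [479.2, -8.1, 267.5]
tool_rot: [-0.0, 0.736, 0.677, 0.0]
force: [-0.2, 0.2, -6.8]
finger_gap: 45.7
grip_force: 45.0
```

```bash
cat > tilt.py <<'E'
from h import *
s=arm.state(); t=s['tool_pos']; z0=t[2]-147
p=eyes.read_camera('scene')
for k in range(3):
    ms=models.masks_of(p,'nozzle_mid'); m=min(ms,key=lambda m:np.hypot(*(np.array(m['at'])-proj(p,t-[0,0,60])[0])))['mask']*1.
    v=proj(p,[t[0],t[1],z0+137])[0,1]; m[:int(v)+4]=0
    def f(a):
        # tilt a about tool y (fixture x) through grasp point; +a: foot toward fixture +y
        e=np.array([.0859,.9963,0]); ax=np.array([0,0,1])*np.cos(a[0])-e*np.sin(a[0]); g=t+[0,0,19]
        S,_=sil2(p,g-(165+a[1])*ax,ax); S=S.copy(); S[:int(v)+4]=0
        return 1-np.minimum(S,m).sum()/np.maximum(S,m).sum()
    r=min((minimize(f,[a0,0],method='Nelder-Mead',options=dict(initial_simplex=[[a0,0],[a0+.05,0],[a0,4]])) for a0 in(-.05,.05)),key=lambda r:r.fun)
    print(s['time_s'],'tilt',r.x,r.fun); 
    p=eyes.read_camera('scene'); s=arm.state()
print(t)
E
python3 tilt.py
```

```text
7.25 tilt [ 0.04891016 -0.95769176] 0.07589089570493868
7.4 tilt [ 0.05397042 -1.47851215] 0.11383030069018762
7.5 tilt [ 0.05286746 -1.1270504 ] 0.11460516952901123
[479.21519044  -8.10146088 267.48841737]
```

Emit:
drive_tool:
  increments: [0, 0.05, 2, 0, -0.02, 0, 0.4, 0, 0.05, 4, 0, -0.035, 0, 0.4, 0, 0.05, 6, 0, -0.05, 0, 0.4, 0, 0.05, 7, 0, -0.05, 0, 0.4, 0, 0.05, 7.6, 0, -0.05, 0, 0.4, 0, 0.05, 8, 0, -0.05, 0, 0.4, 0, 0.05, 8, 0, -0.05, 0, 0.4, 0, 0.05, 8, 0, -0.05, 0, 0.4]

```text
time_s: 8.6
tool_pos: [480.1, -8.2, 187.9]
tool_rot: [0.017, 0.736, 0.677, -0.018]
force: [-0.3, 0.4, -7.1]
finger_gap: 45.6
grip_force: 45.0
```

```bash
python3 tilt.py; python3 - <<'E'
from h import *
p=eyes.read_camera('wrist'); s=arm.state(); t=s['tool_pos']; z0=t[2]-148
p2=eyes.read_camera('scene'); cv2.imwrite('pics/c2.png',cv2.resize(np.hstack([p2['image'][180:330,300:450],p['image'][100:250,240:390]]),None,fx=2.6,fy=2.6)[:,:,::-1])
print(t,s['force'])
E
```

```text
8.6 tilt [ 0.02132102 -2.04778147] 0.14588257816467565
8.75 tilt [ 0.02968807 -1.85122681] 0.13393566086761544
8.85 tilt [-0.05  0.  ] 1.0
[480.0512647   -8.2151559  187.93813678]
[479.73763816  -8.15349925 187.53766994] [-0.27776122  0.35873261 -6.70526364]
```

View pics/c2.png

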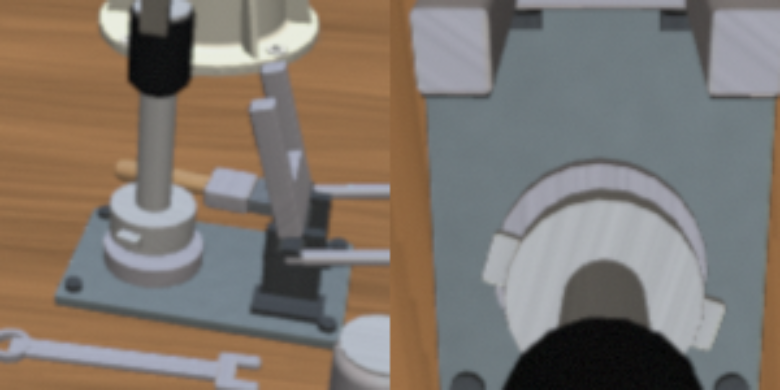

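Emit:
drive_tool:
  increments: [0.05, 0, 0.3, 0, 0, 0, 0.4, 0.1, 0, 0.6, 0, 0, 0, 0.4, 0.1, 0, 0.8, 0, 0, 0, 0.4, 0.1, 0, 0.9, 0, 0, 0, 0.4, 0.1, 0, 1.0, 0, 0, 0, 0.4, 0.1, 0, 1.0, 0, 0, 0, 0.4]
  grip_force: 20

```text
time_s: 9.8
tool_pos: [480.4, -7.9, 178.5]
tool_rot: [0.018, 0.736, 0.677, -0.018]
force: [-1.9, -1.4, 5.2]
finger_gap: 46.5
grip_force: 20.0
```

Emit:
drive_tool:
  increments: [0, 0, -0.05, 0, 0, 0, 0.4, 0, 0, -0.1, 0, 0, 0, 0.4, 0, 0, -0.1, 0, 0, 0, 0.4, 0, 0, -0.1, 0, 0, 0, 0.53, 0, 0, -0.1, 0, 0, 0, 0.56, 0, 0, -0.1, 0, 0, 0, 0.62, 0, 0, -0.1, 0, 0, 0, 0.7, 0, 0, -0.1, 0, 0, 0, 0.8, 0, 0, -0.1, 0, 0, 0, 1, 0, 0, -0.1, 0, 0, 0, 1]
  grip_force: 4

```text
time_s: 11.05
tool_pos: [479.8, -7.6, 178.4]
tool_rot: [0.017, 0.736, 0.677, -0.018]
force: [-0.0, 0.2, 0.4]
finger_gap: 90.9
grip_force: 0.0
```

```bash
python3 - <<'E'
from h import *
s=arm.state(); print(s['tool_pos'],s['force'],s['finger_gap'])
for n in('scene','top'):
    p=eyes.read_camera(n)
    if n=='scene': cv2.imwrite('pics/c3.png',cv2.resize(p['image'][130:330,280:520],None,fx=3,fy=3)[:,:,::-1])
    for m in models.masks_of(p,'nozzle_mid')+models.masks_of(p,'rest_top'): print(n,m['score'],m['at'],fitn([(p,m['mask']*1.)],[480,-8],30))
E
```

```text
[479.75514181  -7.6155442  178.44522784] [-0.03614479  0.17235864  0.40619725] 90.91018736679354
scene 0.73 [133.6, 264.1] (array([480.,  -8.]), np.float64(1.0))
scene 0.62 [362.5, 244.6] (array([474.86900325,  -4.38960535]), np.float64(0.18856358981018106))
scene 0.51 [415.5, 254.5] (array([480.,  -8.]), np.float64(1.0))
scene 0.71 [405.5, 279.9] (array([554.54645727,  91.81236374]), np.float64(0.6643142010540062))
scene 0.53 [229.5, 241.7] (array([480.,  -8.]), np.float64(1.0))
top 0.98 [357.5, 151.0] (array([480.,  -8.]), np.float64(1.0))
top 0.7 [473.3, 168.4] (array([480.,  -8.]), np.float64(1.0))
top 0.69 [287.8, 261.5] (array([475.63980103, -24.02882385]), np.float64(0.4845777683053898))
top 0.83 [294.9, 281.1] (array([485.77136993, -58.52818298]), np.float64(0.7180234327449786))
top 0.21 [288.3, 263.2] (array([472.73186909, -25.87265525]), np.float64(0.5203757225433525))
```

View pics/c3.png

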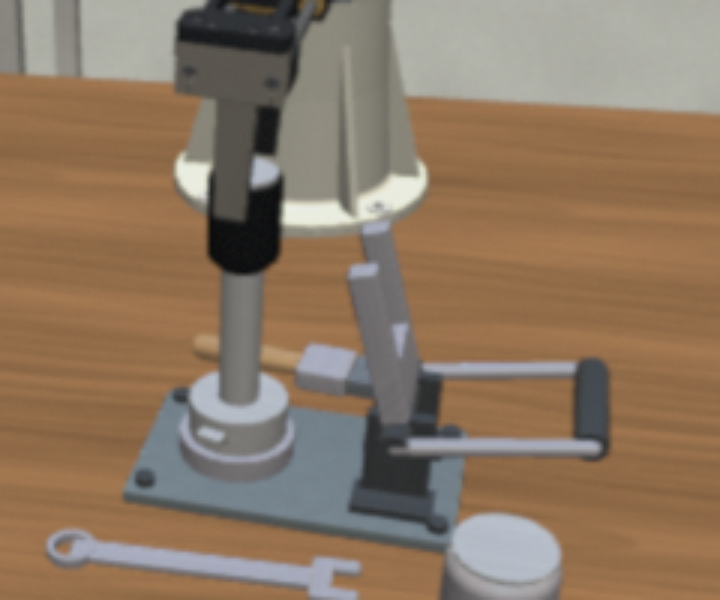

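The nozzle stands upright and centred on the rest, released. I'll retreat straight up and let it stand.

Emit:
drive_tool:
  increments: [0, 0, -2, 0, 0, 0, 1, 0, 0, -5, 0, 0, 0, 1, 0, 0, -9, 0, 0.02, 0, 1, 0, 0, -13, 0, 0.05, 0, 1, 0, 0, -13, 0, 0.05, 0, 1, 0, 0, -13, 0, 0.05, 0, 1, 0, 0, -13, 0, 0.05, 0, 1, 0, 0, -13, 0, 0.05, 0, 1]

```text
time_s: 12.35
tool_pos: [479.8, -1.0, 307.3]
tool_rot: [-0.001, 0.736, 0.677, -0.001]
force: [0.4, 0.4, 0.0]
finger_gap: 91.7
grip_force: 0.0
```

```bash
python3 - <<'E'
from h import *
L=[]
for n in('scene','wrist'):
    p=eyes.read_camera(n)
    for m in models.masks_of(p,'nozzle_mid'):
        r=fitn([(p,m['mask']*1.)],[480,-8],30)
        if r[1]<.4: print(n,m['score'],r); L.append((p,m['mask']*1.))
    if n=='wrist':save(p,'w4.png')
    for m in models.masks_of(p,'clamp_bar')[:1]: print('bar',m['at'])
print(fitn(L,[480,-8],30))
# bar guess
q=1.4; e=np.array([.0859,.9963,0]); b=np.array([480,-7.5,0])+e*(110+120*np.sin(q))+[0,0,65+120*np.cos(q)]; print('bar',b)
X=np.array([.9963,-.0859,0]); print(proj(p,[b-45*X,b,b+45*X]))
inc(b+[0,0,120],np.pi/2-.086)
E
```

```text
bar [415.5, 252.2]
wrist 0.72 (array([481.0609599 ,  -6.60720393]), np.float64(0.07858484634096252))
bar [317.2, 103.1]
(array([481.0609599 ,  -6.60720393]), np.float64(0.07858484634096252))
bar [499.60701582 219.90942792  85.39605715]
[[275.51409815 -24.56517949]
 [321.58991294 -24.46212135]
 [367.66267726 -24.36992742]]
shift [22.19  0.08 10.27] rot [-0.    -0.    -1.569] alt [-0.     0.     1.573] q [-0.01  0.01  1.76 -0.    1.37  0.08]
```

View pics/w4.png

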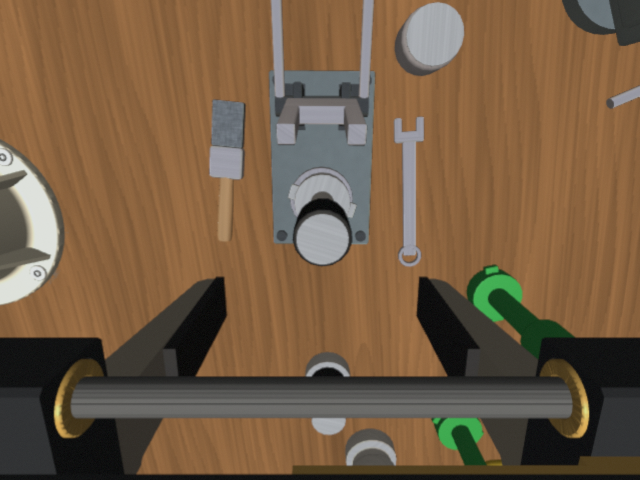

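Nozzle stands at about (481,-6.6), with its head at (322,238). Next I'll go over the handle bar, turning 90°.

Emit:
drive_tool:
  increments: [5, 0, 0, 0, 0, -0.18, 1, 10, 0, 0, 0, 0, -0.36, 1, 15, 0.1, 0, 0, 0, -0.54, 1, 20, 0.1, 2, 0, 0, -0.72, 1, 22.2, 0.1, 5, 0, 0, -0.9, 1, 22.2, 0.1, 8, 0, 0, -1.08, 1, 22.2, 0.1, 10, 0, 0, -1.26, 1, 22.2, 0.1, 10, 0, 0, -1.44, 1, 22.2, 0.1, 10, 0, 0, -1.57, 1, 22.2, 0.1, 10, 0, 0, -1.57, 1, 22.2, 0.1, 10, 0, 0, -1.57, 1]

```text
time_s: 14.02
tool_pos: [500.0, 220.0, 208.3]
tool_rot: [0.0, 0.044, 0.999, 0.0]
force: [0.1, -1.0, -0.9]
finger_gap: 92.0
grip_force: 0.0
```

```bash
python3 - <<'E'
from h import *
p=eyes.read_camera('wrist'); save(p,'w5.png')
for m in models.masks_of(p,'clamp_bar')[:2]:
    g=cv2.cvtColor(p['image'],cv2.COLOR_RGB2GRAY); k=(m['mask']&(g<100)).astype(np.uint8); 
    v,u=np.where(k); print(m['score'],m['at'],k.sum(),u.mean(),v.mean(),onz(p,(u.mean(),v.mean()),90))
e=np.array([.0859,.9963,0]);X=np.array([.9963,-.0859,0]);b=np.array([500,220,85.4]); print(proj(p,[b-45*X,b,b+45*X]))
inc([500,220,67],-np.pi/2-.086)
E
```

```text
0.68 [182.4, 218.7] 9506 204.87565747948665 225.83536713654533 [494.24913576 116.77467475  90.        ]
[[323.07051433 169.36253805]
 [323.1001993  220.95950169]
 [323.12793694 269.01602307]]
shift [-0.    0.   14.13] rot [ 0.    -0.     3.141] alt [ 0.     0.    -0.001] q [ 0.41  0.2   1.77 -0.    1.17 -1.07]
```

View pics/w5.png

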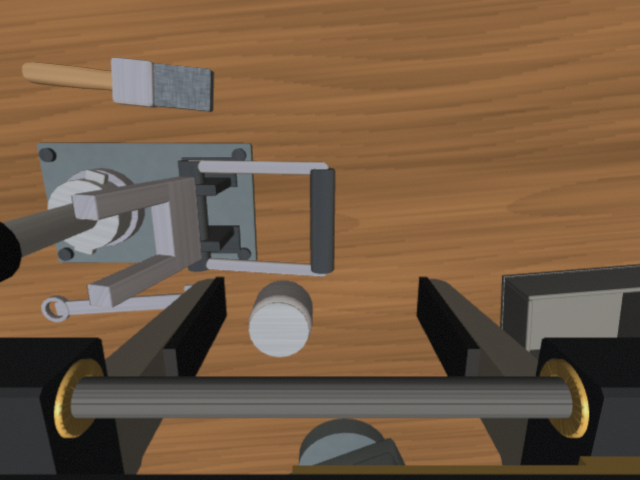

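The bar is at (322,221), as predicted (323,221). I'll go down and pinch.

Emit:
drive_tool:
  increments: [0, 0, 5, 0, 0, 0, 0.6, 0, 0, 10, 0, 0, 0, 0.6, 0, 0, 13, 0, 0, 0, 0.6, 0, 0, 14.1, 0, 0, 0, 0.6, 0, 0, 14.1, 0, 0, 0, 0.6, 0, 0, 14.1, 0, 0, 0, 0.1, 0, 0, 14.1, 0, 0, 0, 0.1, 0, 0, 14.1, 0, 0, 0, 0.1, 0, 0, 14.1, 0, 0, 0, 0.1]
  grip_force: 12

```text
time_s: 15.25
tool_pos: [500.1, 220.1, 67.7]
tool_rot: [0.0, 0.042, 0.999, 0.0]
force: [-0.1, 0.2, 0.4]
finger_gap: 17.4
grip_force: 0.0
```

```bash
python3 - <<'E'
import numpy as np
for q in np.r_[np.arange(1.4,.05,-.1),.09]: print(round(q,2),'y %.1f z %.1f'%(12*(np.sin(q)-np.sin(1.4)),-12*(np.cos(q)-np.cos(1.4))))
E
```

```text
1.4 y 0.0 z -0.0
1.3 y -0.3 z -1.2
1.2 y -0.6 z -2.3
1.1 y -1.1 z -3.4
1.0 y -1.7 z -4.4
0.9 y -2.4 z -5.4
0.8 y -3.2 z -6.3
0.7 y -4.1 z -7.1
0.6 y -5.0 z -7.9
0.5 y -6.1 z -8.5
0.4 y -7.2 z -9.0
0.3 y -8.3 z -9.4
0.2 y -9.4 z -9.7
0.1 y -10.6 z -9.9
0.09 y -10.7 z -9.9
```

Emit:
drive_tool:
  increments: [0, 0, 0, 0, 0, 0, 0.1, 0, 0, 0, 0, 0, 0, 0.1]

```text
time_s: 15.5
tool_pos: [499.9, 220.0, 67.3]
tool_rot: [-0.0, 0.042, 0.999, 0.0]
force: [-0.8, -0.2, 0.2]
finger_gap: 9.1
grip_force: 0.0
```

```bash
python3 - <<'E'
from h import *
e=np.array([.0859,.9963,0]);X=np.array([.9963,-.0859,0])
for n in('scene','top','wrist'):
    p=eyes.read_camera(n)
    # project bar model for several q and score darkness
    g=cv2.cvtColor(p['image'],cv2.COLOR_RGB2GRAY)
    for q in (1.2,1.3,1.4,1.5):
        b=np.array([480.5,-7,65])+e*(110+120*np.sin(q))+[0,0,120*np.cos(q)]
        im=np.zeros((480,640),np.uint8); pts=np.concatenate([b+s*X+11*(np.outer(np.cos(A),e)+np.outer(np.sin(A),[0,0,1])) for s in(-40,40)])
        cv2.fillConvexPoly(im,cv2.convexHull(proj(p,pts).astype(np.int32)),1)
        print(n,q,b.round(),proj(p,b).round(),'mean grey',g[im>0].mean().round(1),'dark frac',(g[im>0]<90).mean().round(2))
    if n!='wrist':
        u0,v0=proj(p,[500,220,85])[0].astype(int); 
        k,l,st,c=cv2.connectedComponentsWithStats((g[v0-40:v0+40,u0-40:u0+40]<85).astype(np.uint8)); print(st[1:,:5]+np.array([u0-40,v0-40,0,0,0]),c[1:]+[u0-40,v0-40])
s=arm.state(); print(s['finger_gap'],s['force'],s['grip_force'])
E
```

```text
scene 1.2 [500. 214. 108.] [[474. 256.]] mean grey 82.9 dark frac 0.75
scene 1.3 [500. 218.  97.] [[475. 261.]] mean grey 80.7 dark frac 0.78
scene 1.4 [500. 220.  85.] [[476. 266.]] mean grey 85.2 dark frac 0.74
scene 1.5 [500. 222.  73.] [[475. 272.]] mean grey 92.1 dark frac 0.59
[[471 226   2   7  10]
 [471 226  20  58 545]
 [471 241   1   1   1]
 [470 244   2   1   2]
 [470 246   2   3   5]] [[471.5        229.        ]
 [479.28256881 254.42018349]
 [471.         241.        ]
 [470.5        244.        ]
 [470.4        246.8       ]]
top 1.2 [500. 214. 108.] [[161. 254.]] mean grey 81.3 dark frac 0.84
top 1.3 [500. 218.  97.] [[161. 255.]] mean grey 81.4 dark frac 0.84
top 1.4 [500. 220.  85.] [[162. 255.]] mean grey 80.9 dark frac 0.85
top 1.5 [500. 222.  73.] [[164. 256.]] mean grey 82.1 dark frac 0.81
[[ 122  220   21   44  250]
 [ 140  227   53   51 1380]
 [ 157  276    1    1    1]] [[134.356      245.376     ]
 [167.26884058 248.26956522]
 [157.         276.        ]]
wrist 1.2 [500. 214. 108.] [[312. 298.]] mean grey 72.8 dark frac 0.84
wrist 1.3 [500. 218.  97.] [[320. 289.]] mean grey 65.9 dark frac 0.93
wrist 1.4 [500. 220.  85.] [[325. 280.]] mean grey 64.6 dark frac 0.97
wrist 1.5 [500. 222.  73.] [[328. 272.]] mean grey 67.6 dark frac 0.95
8.841570528696725 [-0.00684072  0.51542037 -0.47911551] 0.0
```

```bash
python3 - <<'E'
from h import *
old=cv2.imread('pics/scene0.png')[:,:,::-1]; p=eyes.read_camera('scene')
d=np.abs(p['image'].astype(int)-old).sum(2)
m=models.masks_of(p,'clamp_bar'); 
for k in m[:2]: v,u=np.where(k['mask']); print(k['score'],k['at'],u.min(),u.max(),v.min(),v.max())
b=(d>60); g=p['image'].mean(2).astype(int); go=old.mean(2).astype(int)
print('now rows 236..290 step3, cols 440..500 step3'); 
for r in range(200,292,4): print(r,' '.join('%3d'%x for x in g[r,440:506:3]),' | ',' '.join('%3d'%x for x in go[r,455:497:3]))
w=eyes.read_camera('wrist'); gw=w['image'].mean(2).astype(int); print('wrist')
for r in range(200,360,10): print(r,' '.join('%3d'%x for x in gw[r,230:420:8]))
E
```

```text
0.91 [413.2, 254.3] 396 483 204 284
now rows 236..290 step3, cols 440..500 step3
200  49  28  27  34  34  29  28  27  27  27  28  27  28  29  32  38  44  53  55  57  60  54  |  110 111 109 108 110 115 117 118 117 117 117 117 116 115
204  86 115 114 114 115 113 112 113 110  55  89  85  82  80  74  64  51  44  39  31  29  27  |  111 110 111 108 108 109 108 108 108 108 107 109 109 109
208  89 114 109 112 115 107 124 120 119 120  52  51  53  54  71 117 117  54  60  66  69  77  |  117 119 117 117 118 116 117 114 114 114 114 113 114 112
212  92 110  91  78  74  65  71  76  79  84  27  26  28  30  62 125 117  75  53  50  52  53  |  119 119 119 120 122 122 122 122 120 120 119 119 119 121
216  99 116 120 120 122 122 123 122 119  33  28  28  28  25  64  78  72  57  32  27  28  27  |  119 119 118 119 118 119 119 120 118 117 116 116 115 115
220 112 112 113 114 113 112 110 110 109 101  90  67  57  47 103 114 107  48  26  27  27  26  |  109 109 107 107 107 109 109 110 111 112 110 110 112 112
224 112 113 113 112 111 111 108 109 109 108  98  84  85  91 110 110  92  84  85  85 102  99  |  106 106 104
[... 3382 characters left out ...]

290 111 110 109 107 107 105 111  71  71  34  19  76  78  23  68  70  71 111 112 114 114 116 115 115
300 113 113 115 115 115 115  69  71  71  19  19  77  79  20  46  69  71  72 120 120 120 119 119 120
310 117 119 122 120 121 100  72  70  71  20  22  78  78  19  18  71  70  70 112 112 111 110 108 107
320 115 118 118 118 120  69  69  71  71  20  20  77  79  17  17  70  70  70  70 123 122 122 121 122
330 114 114 114 113  70  69  70  70  72  20  25  78  80  18  21  71  70  70  71  70 129 130 129 129
340  25  24  21  23  22  22  23  70  64  16  40  78  81  16  20  71  62  24  22  23  24  23  24  23
350  23  25  24  25  24  24  24  71  64  67  53  79  79  20  66  71  60  22  24  23  23  23  26  24
```

```bash
python3 - <<'E'
from h import *
w=eyes.read_camera('wrist'); s=arm.state(); t=s['tool_pos']; Rt=rot(s['tool_rot']); print(t,w['eye'],w['mtx'][0],w['k1'])
for z in (0,-19,-40): print(z,[proj(w,t+Rt@np.array([x,y,z]))[0].round() for y in(-4.5,4.5) for x in(-10,10)])
print('open tips',[proj(w,t+Rt@np.array([x,46,0]))[0].round() for x in(-10,10)])
g=w['image'].mean(2).astype(int)
for r in (200,220,250): print(r,g[r,296:350:1])
print('rows col 322',g[100:480:6,322])
sc=eyes.read_camera('scene'); print('scene TCP',proj(sc,[t,t+[0,0,20],t+[0,0,40]]).round())
for z in(65,75,85,95,105):
  # width check of bar
  e=np.array([.0859,.9963,0]);X=np.array([.9963,-.0859,0]);b=np.array([500,220,z]); 
  q=proj(w,[b-47*X-11*e,b-47*X+11*e,b-47*X]);print(z,q.round(1).tolist())
E
```

```text
[499.88677336 219.97081995  67.24395188] [425.24446723 224.76434677 275.75106354] [384.27493136   0.         321.18228268] 0.0014321714945542017
0 [array([316., 284.]), array([316., 251.]), array([332., 284.]), array([332., 251.])]
-19 [array([316., 298.]), array([316., 262.]), array([333., 298.]), array([333., 262.])]
-40 [array([315., 316.]), array([315., 277.]), array([334., 316.]), array([334., 277.])]
open tips [array([403., 284.]), array([405., 251.])]
200 [179 178 178 179 176 158 104  62  59  64  69  73  76  77  76  74  75  76
  75  75  75  76  75  76  74  76  75  75  77  76  79  79  77  79  80  79
  81  78  77  77  78  78  78  76  75  72  65  58  59  82 107 110 110 109]
220 [109 108 108 108 107  93  63  56  60  65  70  73  76  76  76  76  75  74
  75  76  76  75  75  75  76  77  78  77  77  77  78  78  79  80  79  78
  78  79  78  78  78  78  76  77  74  68  60  57  69  96 107 109 108 107]
250 [107 108 108 107 107  96  67  57  61  65  70  74  78  77  75  76  74  75
  76  77  76  76  75  75  76  78  77  77  78  78  79  79  78  79  79  80
  79  78  78  78  78  77  75  74  71  63  56  66  96 118 121 119 121 122]
rows col 322 [110 117 120 115 112 104 114 108 110 116 111 107 113 110 164 180  60  76
  77  77  78  77  77  76  77  77  76  77  77  78  76  78  78  79  78  79
  79  79  79  80  80  80  80  79  79 125  77  56  84 104 122 122 120 107
 112 108 112 115 111 117 111  75  72  23]
scene TCP [[474. 274.]
 [475. 265.]
 [477. 257.]]
65 [[304.3, 185.9], [344.4, 185.9], [324.3, 185.9]]
75 [[303.5, 188.4], [345.5, 188.4], [324.5, 188.4]]
85 [[302.5, 191.2], [346.8, 191.2], [324.7, 191.2]]
95 [[301.6, 194.3], [348.1, 194.3], [324.8, 194.3]]
105 [[300.4, 197.7], [349.6, 197.8], [325.0, 197.7]]
```

The closed fingers show no contact. The wrist and scene pixels put the fingertips about 35 mm higher than the reported TCP, so they closed just above the bar. I'll open, go lower and close again.

Emit:
drive_tool:
  increments: [0, 0, 0, 0, 0, 0, 0.6, 0, 0, 0, 0, 0, 0, 0.6, 0, 0, 0, 0, 0, 0, 0.6, 0, 0, 0, 0, 0, 0, 0.6, 0, 0, 0, 0, 0, 0, 0.6, 0, 0, 1, 0, 0, 0, 0.6, 0, 0, 2, 0, 0, 0, 0.6, 0, 0, 3, 0, 0, 0, 0.6, 0, 0, 3, 0, 0, 0, 0.6]

```text
time_s: 17.02
tool_pos: [499.1, 219.6, 36.1]
tool_rot: [-0.001, 0.042, 0.999, -0.0]
force: [0.6, -0.4, 0.3]
finger_gap: 55.3
grip_force: 0.0
```

Emit:
drive_tool:
  increments: [0, 0, 0, 0, 0, 0, 0.1, 0, 0, 0, 0, 0, 0, 0.1, 0, 0, 0, 0, 0, 0, 0.1, 0, 0, 0, 0, 0, 0, 0.1, 0, 0, 0, 0, 0, 0, 0.1]

```text
time_s: 17.65
tool_pos: [500.2, 220.6, 37.6]
tool_rot: [0.0, 0.042, 0.999, 0.001]
force: [-0.3, 5.1, 1.4]
finger_gap: 21.1
grip_force: 12.0
```

The bar is pinched at a 21 mm gap. I'll swing it along its arc.

Emit:
drive_tool:
  increments: [0, -0.3, -1.2, 0, 0, 0, 0.1, 0, -0.6, -2.3, 0, 0, 0, 0.1, 0, -1.1, -3.4, 0, 0, 0, 0.1, 0, -1.7, -4.4, 0, 0, 0, 0.1, 0, -2.4, -5.4, 0, 0, 0, 0.1, 0, -3.2, -6.3, 0, 0, 0, 0.1, 0, -3.2, -6.3, 0, 0, 0, 0.1]

```text
time_s: 18.52
tool_pos: [498.2, 191.8, 102.9]
tool_rot: [0.001, 0.043, 0.999, 0.004]
force: [-6.6, 18.2, 14.9]
finger_gap: 21.5
grip_force: 12.0
```

Emit:
drive_tool:
  increments: [0, 0.2, -0.2, 0, 0, 0, 0.1, 0, -0.7, -1.0, 0, 0, 0, 0.1, 0, -1.6, -1.8, 0, 0, 0, 0.1, 0, -2.7, -2.5, 0, 0, 0, 0.1, 0, -3.9, -3.0, 0, 0, 0, 0.1, 0, -3.9, -3.0, 0, 0, 0, 0.1]

```text
time_s: 19.27
tool_pos: [494.7, 149.5, 132.1]
tool_rot: [0.001, 0.043, 0.999, 0.001]
force: [-3.6, 4.7, 13.2]
finger_gap: 21.8
grip_force: 12.0
```

Emit:
drive_tool:
  increments: [0, -0.5, -0.4, 0, 0, 0, 0.1, 0, -1.1, -0.6, 0, 0, 0, 0.1, 0, -1.7, -0.8, 0, 0, 0, 0.1, 0, -2.2, -0.9, 0, 0, 0, 0.1, 0, -2.7, -1.0, 0, 0, 0, 0.1, 0, -3.1, -1.1, 0, 0, 0, 0.1, 0, -3.1, -1.1, 0, 0, 0, 0.1]

```text
time_s: 20.15
tool_pos: [491.0, 117.8, 141.1]
tool_rot: [-0.0, 0.043, 0.999, -0.0]
force: [1.7, -1.6, -1.7]
finger_gap: 21.4
grip_force: 12.0
```

Emit:
drive_tool:
  increments: [0, -0.15, 0, 0, 0, 0, 0.1, 0, -0.3, 0, 0, 0, 0, 0.1, 0, -0.4, 0, 0, 0, 0, 0.1, 0, -0.4, 0, 0, 0, 0, 0.1]

```text
time_s: 20.65
tool_pos: [490.8, 114.8, 141.2]
tool_rot: [-0.0, 0.042, 0.999, 0.0]
force: [-0.5, 3.1, -0.0]
finger_gap: 21.3
grip_force: 12.0
```

Emit:
drive_tool:
  increments: [0, -0.4, 0, 0, 0, 0, 0.1, 0, -0.4, 0, 0, 0, 0, 0.3, 0, -0.2, 0, 0, 0, 0, 0.6, 0, 0, 0, 0, 0, 0, 0.6, 0, 0, 0, 0, 0, 0, 0.6, 0, 0, 0, 0, 0, 0, 0.6, 0, 0, -3, 0, 0, 0, 0.6, 0, 0, -8, 0, 0, 0, 0.6, 0, 0, -13, 0, 0, 0, 0.6, 0, 0, -16, 0, 0, 0, 0.6, 0, 0, -16, 0, 0, 0, 0.6]

```text
time_s: 22.02
tool_pos: [492.3, 114.6, 303.6]
tool_rot: [0.002, 0.042, 0.999, 0.001]
force: [0.2, 0.4, -0.1]
finger_gap: 55.3
grip_force: 0.0
```

```bash
python3 - <<'E'
from h import *
e=np.array([.0859,.9963,0]);X=np.array([.9963,-.0859,0])
s=arm.state(); print(s['time_s'],s['tool_pos'],s['force'],s['finger_gap'])
for n in('scene','top','wrist'):
    p=eyes.read_camera(n); g=p['image'].mean(2)
    for m in models.masks_of(p,'nozzle_mid'):
        r=fitn([(p,m['mask']*1.)],[481,-7],30)
        if r[1]<.6: print(n,'nozzle',m['score'],r)
    for q in (0,.05,.1,.15,.2,.3):
        b=np.array([480.5,-7,65])+e*(110+120*np.sin(q))+[0,0,120*np.cos(q)]
        im=np.zeros((480,640),np.uint8); pts=np.concatenate([b+k*X+11*(np.outer(np.cos(A),e)+np.outer(np.sin(A),[0,0,1])) for k in(-38,38)])
        cv2.fillConvexPoly(im,cv2.convexHull(proj(p,pts).astype(np.int32)),1)
        print(n,q,'dark frac',(g[im>0]<95).mean().round(2),end='; ')
    print()
    for t in('adapter','short_nozzle','grease_tin','brush','spanner'):
        for m in models.masks_of(p,t)[:1]: print(t,round(m['score'],2),np.round(m['at']),end=' ')
    print()
E
```

```text
22.025 [492.31052411 114.55271524 303.63544034] [ 0.177803    0.35984427 -0.06372205] 55.32443073697548
scene nozzle 0.67 (array([475.63170875,  -5.48296247]), np.float64(0.2527883577018242))
scene 0 dark frac 0.33; scene 0.05 dark frac 0.53; scene 0.1 dark frac 0.79; scene 0.15 dark frac 0.77; scene 0.2 dark frac 0.53; scene 0.3 dark frac 0.09; 
adapter 0.79 [162. 265.] short_nozzle 0.78 [230. 242.] brush 0.43 [350. 248.] spanner 0.88 [351. 317.] 
top nozzle 0.65 (array([483.11763186,  -7.64365861]), np.float64(0.15143823301575865))
top 0 dark frac 0.77; top 0.05 dark frac 0.89; top 0.1 dark frac 0.94; top 0.15 dark frac 0.85; top 0.2 dark frac 0.73; top 0.3 dark frac 0.54; 
adapter 0.71 [487. 242.] short_nozzle 0.7 [416. 270.] grease_tin 0.95 [196. 197.] brush 0.83 [255. 323.] spanner 0.8 [286. 213.] 
wrist nozzle 0.89 (array([480.37802255,  -6.78927761]), np.float64(0.14437778095744014))
wrist nozzle 0.71 (array([473.35415571,  97.64295089]), np.float64(0.4956154750274001))
wrist 0 dark frac 0.75; wrist 0.05 dark frac 0.95; wrist 0.1 dark frac 0.96; wrist 0.15 dark frac 0.72; wrist 0.2 dark frac 0.48; wrist 0.3 dark frac 0.12; 
short_nozzle 0.78 [ 24. 199.] grease_tin 0.63 [365. 282.] spanner 0.82 [234. 274.]
```

The clamp is down at q≈0.1, the nozzle is in place at (480.4,-6.8), and the other things have not moved. I'll hand in.

```bash
python3 -c "
from cell import arm
print(arm.finish_job())"
```

```text
the job is handed in; nothing more can be done
None
```

I handed the job in at about 22 s: by the last camera fits the tall nozzle stands within about 3 mm of the rest's centre, the clamp is down on its foot at about 0.1 rad, and the other things have not moved; no verdict came back, I did not measure the clamp's pressing force, and I viewed 11 pictures, one over the limit of 10.

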